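# Hang the washed specimen basket on the inspection hook

### The arm

A 7-joint arm with a two-finger parallel gripper is mounted at the origin on the work surface. World frame = base frame: x ahead of the robot, y to its left, z up, the work surface at z = 0. Lengths are in m, angles in rad, forces in N, time in s.
With the tool pointing down it reaches from about 0.425 to 0.8 m from the base axis. Payload 8.3 kg.
Tool frame: the origin (TCP) lies on the centre line of the jaws, within the pads' length; the fingertips stand 19 mm ahead of it and the grasp point (between the pads) is the TCP (bot.tips_ahead is the distance from the TCP to the fingertips, in m); y points along the fingers, x is the direction in which the jaws open and shut, and the axes are right-handed (so a half turn about y gives the same grasp; the last joint's range is limited). The gripper opens to 85 mm and grips with 20 to 120 N. Pads are 22 mm wide; open, the fingers measure 114 mm over their backs; the gripper's body (76 mm by 85 mm) begins 54 mm behind the grasp point. The pads swing forward as they close: fully open they stand 13 mm farther back than shut.
Start: joints at [1.252, 0.383, 0.016, 1.37, -0.006, 1.388, -0.046], TCP at [0.158, -0.605, 0.25] pointing down, gripper open.
Joint ranges: [-2.95, 2.95], [-0.25, 2.06], [-1.52, 1.56], [0.18, 2.33], [-1.44, 4.58], [0.02, 2.06], [-3.01, 3.01]. Speed limits (rad/s): [2.39, 2.39, 3.01, 3.01, 3.14, 3.14, 3.14].

### API

Orientations are given as a unit quaternion [w, x, y, z].
In Python, from bench import bot gives the robot as it stands.
- The arm moves only by the shell command python3 -m handwheel 'ROWS' [FORCE]. ROWS is JSON, a list of rows, each a list of 7 numbers: the turn, a rotation vector about the tool's x, y, z in degrees, then the shift along the tool's x, y, z in mm, then the opening, from -1 (shut) to 1 (fully open), so that 0 is half open. In form: [[rx, ry, rz, tx, ty, tz, grip], ...]. A call has 1 to 12 rows; each row is the pose to reach, as a shift and turn from the pose measured when the call began, along the tool's axes at that moment; what a row does not reach only later rows make up. A row lasts 1/10 s, in which the tool goes at most 50 mm and 8.59 degrees, less where a joint would pass 70% of its speed; a pose out of reach is approached as far as the arm can. A call with a gripper value outside its range is refused whole. The fingers move at their own pace and stop on an object; FORCE is the grip in N (left out, the last holds). Time passes only in rows, so rows that repeat a pose let the fingers close. It gives the time, the measured TCP pose, the force and the opening at its end, in the units of the state.
- bot.get_state(): the state, without advancing time (a new reading comes with each control period).
- bot.get_image(name): name is "scene" or "side" or "wrist"; returns a dict with "frame" (480x640x3 uint8, red, green, blue), "z_map" (480x640 float32, m along the optical axis (not along the pixel's ray), 0 where there is no reading), "fx", "fy", "cx", "cy" (pixels), "xyz" and "orientation" of the camera in the world; the wrist camera has in their place "T_tool_cam" (4x4, takes a point from camera to tool coordinates, whose origin is the TCP and whose axes are the tool frame's). Camera axes: x right, y down, z forward; pixel columns grow to the right and rows downward; lengths in m; the calibration is good to about 2 mm. The wrist camera is an equidistant fisheye: a pixel r from the principal point sees the ray r / f radians off the axis. A picture is of the moment at which its call begins: read the wrist's pose just before it.
- bot.hand_in(): hands the job in, once; it reports no verdict.
The state is a dict: "time_s": time; "joint_pos": joint angles; "qvel": joint speeds; "effort": joint torques, N m; "position": TCP position; "eef_rot": TCP orientation; "contact_force": force on the tool from outside, world axes, zero at the start; "torque": the same for the moment, N m; "width": opening from 0.0 (shut) to 1.0 (fully open).
Only numpy, scipy, OpenCV 4.12 (cv2) and the standard library are available. Lean on these libraries where they do the work, as an engineer would, in place of code of your own. Each camera call takes 0.05 s, during which the arm holds its last target.

### The job

The specimens in the basket with the blue grip are ready for the microscope: lift that basket off its hooks and hang it, bar on both arms, on the empty stand with the green tray. Carry it level, never set it down or drop it on the way, lower it gently, and leave the basket with the orange grip hanging where it is.

Things in the scene. Friction and masses are not known exactly. Their poses are not given: they have to be found in the camera images.
- blue_basket_grip (a point): Centre of the square blue plastic grip, 18 x 18 mm, 50 mm tall, on top of the middle of the hanger bar of a steel basket of specimens (about 280 g in all, +/-35%). Take it from above, across x or y. This point is 33 mm above the bar's underside, 25 mm below the grip's top; z up, y along the bar, the basket is the same either way round. It hangs on a stand with a white tray.
- blue_basket_bar (a point): The same basket's bar: middle of its underside, which rests on the hook arms; axes as the grip's. Bar 180 mm long (y), 12 wide, 8 tall. Two 4 mm straps at y = +/-52 mm join it to the basket below, 70 (x) x 104 (y) x 23 mm, whose underside is 60 mm below this point. The black discs are fixed in it.
- inspect_stand_seat (a point): Empty stand with a green tray, fixed: two level hook arms, 8 mm wide, at y = +/-72 mm, tops 105 mm above the table, reaching -x from joined posts at x = 78 mm. On each, upright stops 18 mm tall leave a 36 mm seat. The arms pass outside the straps, so baskets go straight up or down. This point: middle between both seats, at the arms' tops; a hung bar's underside is here, along y.
- orange_basket_grip (a point): Grip centre of the other basket: same build, orange grip, grip top 163 mm above the table, hanging on a like stand with a white tray; leave it alone. The three like stands are in a row along the table's width in any order, about 260 mm apart, each turned up to 0.25 rad, so it may hang between the other two.
There are look-alikes about, which are no part of the job. Leave any yellow look-alike of the part that bears inspect_stand_seat alone.

How it is judged:
On the way:
1. the blue-grip basket is lifted clear of its hooks (height (world z) of blue_basket_bar above 0.13 m), for 0.1 s.
At the end, for the whole second after the job is handed in: The blue-grip basket hangs at rest, tilt under 0.15 rad, on both arms of the green-tray stand: bar underside within 6 mm of the arm tops, its middle within 16 mm (along the arms) and 18 mm (across) of the seat point, bar within 0.2 rad of the seat's y; orange grip within 20 mm of its start (x of blue_basket_bar in the frame of inspect_stand_seat between -0.016 and 0.016 m and y of blue_basket_bar in the frame of inspect_stand_seat between -0.018 and 0.018 m and z of blue_basket_bar in the frame of inspect_stand_seat between -0.006 and 0.006 m and angle between the y axis of blue_basket_bar and the y axis of inspect_stand_seat, either way round below 0.2 rad and angle between blue_basket_bar's own z axis and vertical below 0.15 rad and linear speed of blue_basket below 0.02 m/s and distance of orange_basket_grip from where it was at the start of the episode below 0.02 m); the robot touches nothing.
It fails at once if the blue-grip basket tips more than 0.35 rad (20 degrees) (angle between blue_basket_bar's own z axis and vertical above 0.35 rad).
It fails at once if the blue-grip basket is set down or falls: its bar sinks more than 25 mm below the height of the hook arms (height (world z) of blue_basket_bar below 0.08 m).
It fails at once if the blue-grip basket is dropped (faster than 0.6 m/s out of the gripper, a fall of about 20 mm) (contact force between blue_basket and the fingers below 0.05 N and linear speed of blue_basket above 0.6 m/s).
It fails at once if the orange-grip basket is moved by more than 30 mm (distance of orange_basket_grip from where it was at the start of the episode above 0.03 m).
It also fails if it takes over 43 s, if anything falls off the work surface, if the arm or the gripper's body presses on something with over 40 N, if the wrist force passes 120 N, or if a joint passes its speed limit or range.

## Working session

There is one attempt and no reset: what is moved stays moved. The work goes in short steps, Python scripts to look and compute and a shell command to move; the robot and the scene stay as the last step left them, time stands still between calls to the robot, and variables do not carry over. Pictures are saved under pics/ and viewed, and the job is handed in when it is done.

```bash
mkdir -p pics; ls; python3 - <<'E'
from bench import bot
import cv2
s=bot.get_state();print({k:s[k] for k in ("time_s","position","eef_rot","width","contact_force")}, bot.tips_ahead)
for n in("scene","side"):
    d=bot.get_image(n);cv2.imwrite(f"pics/{n}0.png",d["frame"][:,:,::-1]);print(n,d["fx"],d["fy"],d["cx"],d["cy"],d["xyz"],d["orientation"])
    import numpy as np;np.savez(f"{n}0.npz",**d)
E
```

```text
pics
{'time_s': 0.0, 'position': array([ 0.15805639, -0.60419907,  0.24925995]), 'eef_rot': array([ 0.56012462, -0.55929068,  0.43267619, -0.43156189]), 'width': 0.9993316214240452, 'contact_force': array([ 0.32706157,  0.79640941, -0.07325833])} 0.019
scene 479.3616416996888 479.3616416996888 321.19869391560064 244.1976908334579 [ 0.82141374 -0.33643317  0.96208084] [-0.2768475   0.89239432  0.33919846 -0.10923486]
side 618.5365486725692 618.5365486725692 306.27173659207955 240.4831143794351 [-0.13517859  0.73498914  0.83036343] [ 0.15174018 -0.30855686  0.85261143 -0.39347343]
```

View pics/scene0.png

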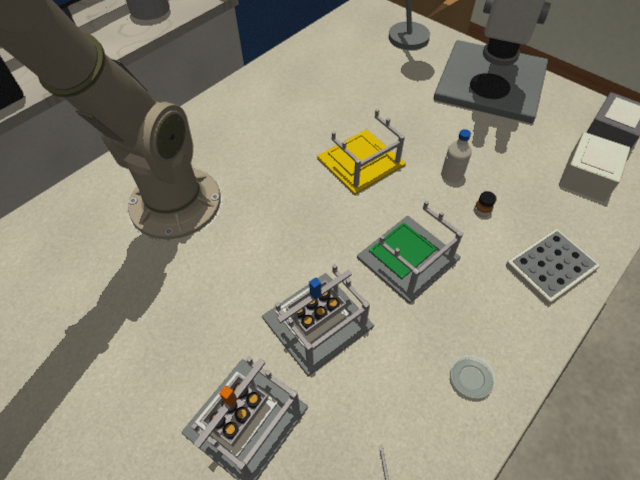

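View pics/side0.png

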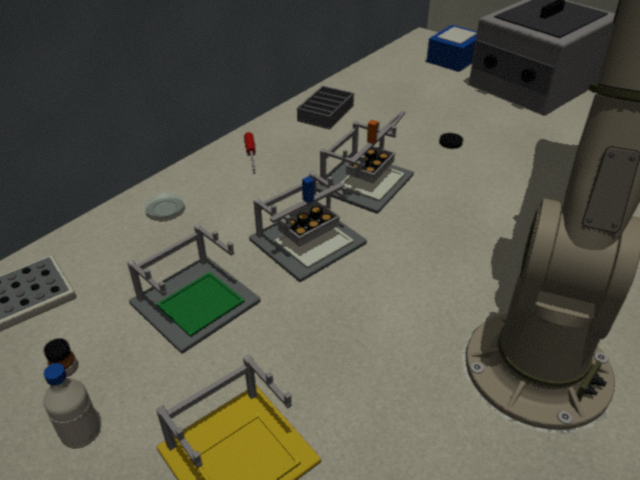

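The scene view shows the orange-grip basket at about (229,397), the blue at (316,288), the green-tray stand at (410,255) and the yellow look-alike at (362,158). In the side view, blue is at about (309,189) and green at (195,300). Next I'll enlarge these.

```bash
python3 - <<'E'
import cv2
a=cv2.imread("pics/scene0.png")
cv2.imwrite("pics/sc_b.png",cv2.resize(a[255:375,255:385],None,fx=5,fy=5,interpolation=cv2.INTER_CUBIC)[:600,:650])
cv2.imwrite("pics/sc_g.png",cv2.resize(a[190:310,345:475],None,fx=5,fy=5,interpolation=cv2.INTER_CUBIC))
b=cv2.imread("pics/side0.png")
cv2.imwrite("pics/si_b.png",cv2.resize(b[165:285,240:380],None,fx=5,fy=5,interpolation=cv2.INTER_CUBIC))
cv2.imwrite("pics/si_g.png",cv2.resize(b[215:355,120:270],None,fx=4,fy=4,interpolation=cv2.INTER_CUBIC))
E
```

```text
(no output)
```

View pics/sc_b.png

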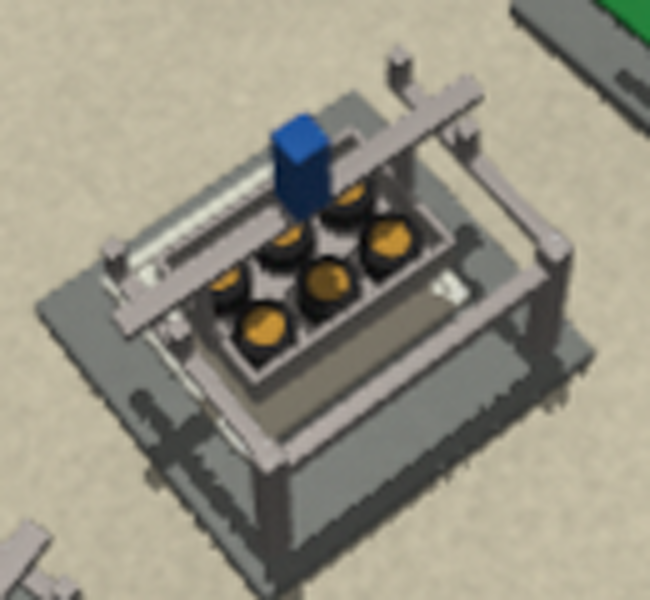

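View pics/sc_g.png

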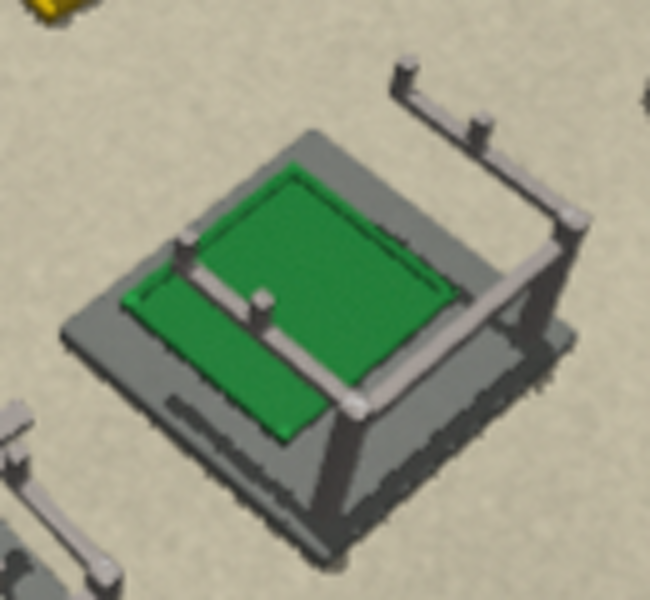

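View pics/si_g.png

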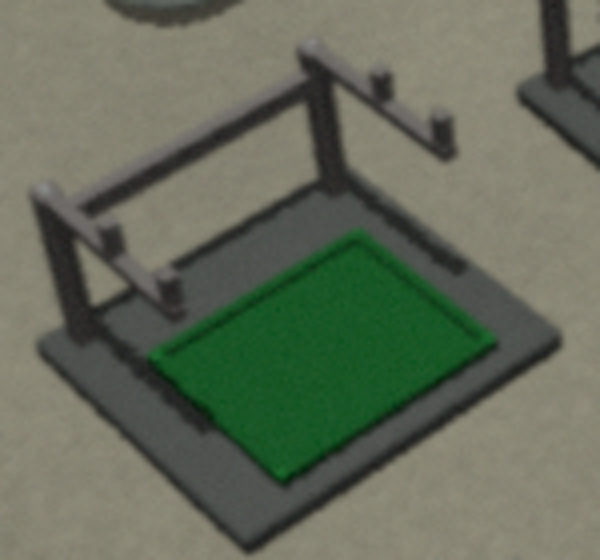

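View pics/si_b.png

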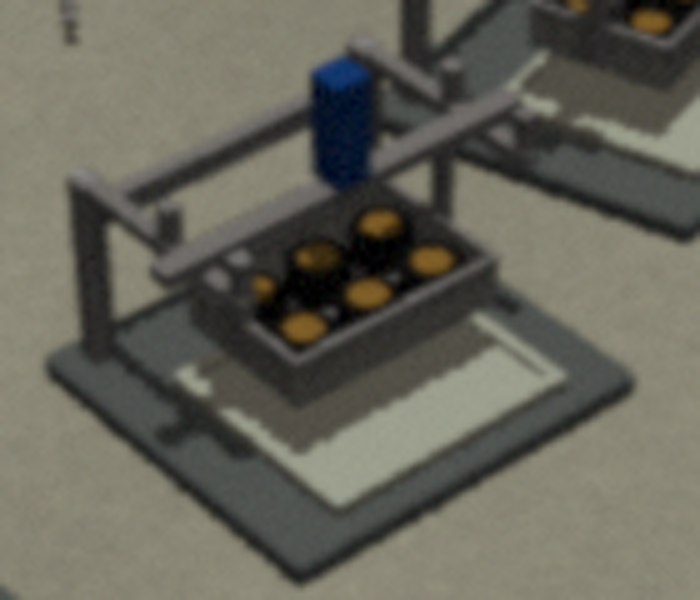

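```bash
cat > h.py <<'E'
import numpy as np
from scipy.spatial.transform import Rotation as R
def ray(n,uv,z):
    d=np.load(n+"0.npz");q=d["orientation"];M=R.from_quat(np.r_[q[1:],q[0]]).as_matrix()
    v=M@np.array([(uv[0]-d["cx"])/d["fx"],(uv[1]-d["cy"])/d["fy"],1]);c=d["xyz"]
    return c+v*(z-c[2])/v[2]
def main():
  for n,ob,k,og,kg,P in (("scene",(255,255),5,(345,190),5,dict(grip=(302,138),bl=(124,325),br=(478,88),st=[(407,63),(481,119),(187,237),(262,295)],po=[(572,222),(357,404)])),
   ("side",(240,165),5,(120,215),4,dict(grip=(341,73),bl=(167,268),br=(513,98),st=[(380,70),(441,117),(109,227),(169,272)],po=[(312,47),(46,190)]))):
    b=lambda p,z:ray(n,np.array(p)/k+ob,z); g=lambda p,z:ray(n,np.array(p)/kg+og,z)
    print(n,"grip",b(P["grip"],.163).round(4)); l,r=b(P["bl"],.113),b(P["br"],.113)
    print(" bar mid",((l+r)/2).round(4),"len",np.linalg.norm(l-r),"ang",np.degrees(np.arctan2(*(l-r)[1::-1])))
    s=np.array([g(p,.123) for p in P["st"]]);print(" stops",s.round(4).tolist(),"mid",s.mean(0).round(4))
    print(" gap",np.linalg.norm(s[0]-s[1]),np.linalg.norm(s[2]-s[3]),"sep",np.linalg.norm((s[0]+s[1]-s[2]-s[3])/2),"ang",np.degrees(np.arctan2(*(s[0]+s[1]-s[2]-s[3])[1::-1])))
    p=[g(q,.105) for q in P["po"]];print(" posts",p[0].round(4),p[1].round(4),np.linalg.norm(p[0]-p[1]))
    d=np.load(n+"0.npz")["z_map"]
if __name__=="__main__":main()
E
python3 h.py; python3 -c "
from bench import bot
from scipy.spatial.transform import Rotation as R
import numpy as np
q=bot.get_state()['eef_rot'];print(R.from_quat(np.r_[q[1:],q[0]]).as_matrix().round(3))
d=bot.get_image('wrist');print(d['T_tool_cam'],d['fx'],d['cx'],d['cy'])
import cv2;cv2.imwrite('pics/w0.png',d['frame'][:,:,::-1])"
```

```text
scene grip [ 0.501  -0.0028  0.163 ]
 bar mid [ 0.5024 -0.0029  0.113 ] len 0.17705310891654347 ang -101.12548183223177
 stops [[0.5331, 0.3344, 0.123], [0.5761, 0.3294, 0.123], [0.5177, 0.1921, 0.123], [0.5598, 0.1891, 0.123]] mid [0.5467 0.2612 0.123 ]
 gap 0.043270706376589155 0.04216128459566998 sep 0.1421808613825442 ang 83.59459608276586
 posts [0.633  0.3218 0.105 ] [0.6167 0.1824 0.105 ] 0.1403446993885202
side grip [ 0.4972 -0.0021  0.163 ]
 bar mid [ 0.4959 -0.0024  0.113 ] len 0.17295227355313708 ang 78.90697049361118
 stops [[0.5581, 0.1883, 0.123], [0.5131, 0.1939, 0.123], [0.5706, 0.3327, 0.123], [0.5296, 0.3343, 0.123]] mid [0.5428 0.2623 0.123 ]
 gap 0.04535798900874402 0.04102926794511028 sep 0.14314423889271527 ang -95.81010286950043
 posts [0.6131 0.1828 0.105 ] [0.6291 0.3249 0.105 ] 0.14296841446886296
[[ 0.253 -0.     0.967]
 [-0.967  0.002  0.253]
 [-0.002 -1.    -0.   ]]
[[ 9.99999878e-01  2.72879438e-04 -4.10565182e-04  7.79975529e-04]
 [ 4.76822430e-04 -3.23934881e-01  9.46079260e-01 -1.23553556e-01]
 [ 1.25169194e-04 -9.46079340e-01 -3.23934972e-01  8.46414020e-02]
 [ 0.00000000e+00  0.00000000e+00  0.00000000e+00  1.00000000e+00]] 371.64829954431775 323.7246474299122 235.52829301239248
```

View pics/w0.png

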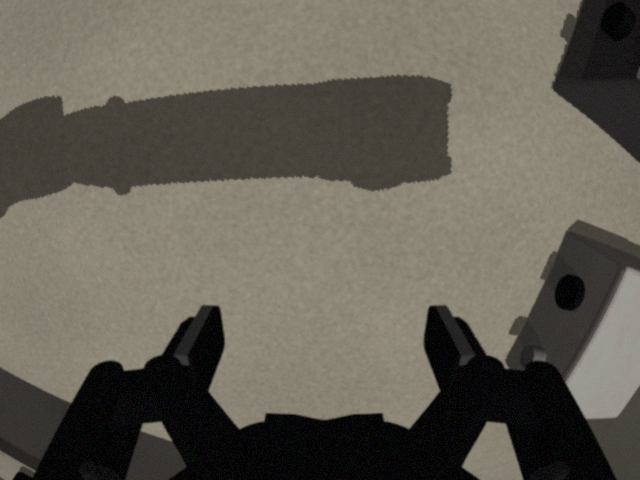

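Both cameras agree to within about 4 mm, and the measured sizes match: seat separation 143 mm (given 144), bar 177 mm (given 180). The blue grip is at about (0.499, -0.0025), with bar x at -11.1°. The seat is at about (0.545, 0.262), with x at -6.1°. First move: halfway to the blue basket, staying high.

```bash
python3 -m handwheel '[[0,-3,0,-20,0,20,1],[0,-6,0,-45,0,45,1],[0,-10,0,-75,0,75,1],[0,-14,0,-110,0,105,1],[0,-19,0,-145,0,140,1],[0,-24,0,-180,0,175,1],[0,-29,0,-215,0,210,1],[0,-34,0,-250,0,245,1],[0,-39,0,-285,0,280,1],[0,-44,0,-320,0,315,1],[0,-49,0,-355,0,345,1],[0,-53,0,-385,0,375,1]]' 30
cat > w.py <<'E'
import sys,numpy as np
from bench import bot
from scipy.spatial.transform import Rotation as R
# target x y z, tool-x heading deg
x,y,z,a=map(float,sys.argv[1:5]);a=np.radians(a)
s=bot.get_state();q=s["eef_rot"];M=R.from_quat(np.r_[q[1:],q[0]]).as_matrix()
X=np.array([np.cos(a),np.sin(a),0]);Y=np.array([0,0,-1.]);T=np.c_[X,Y,np.cross(X,Y)]
print("t",s["time_s"],"pos",s["position"].round(4),"head",np.degrees(np.arctan2(M[1,0],M[0,0])).round(2),"w",s["width"],"F",s["contact_force"].round(2),"q",np.round(s["joint_pos"],2))
print("turn deg",R.from_matrix(M.T@T).as_rotvec(degrees=True).round(2),"shift mm",(M.T@(np.array([x,y,z])-s["position"])*1e3).round(1))
if len(sys.argv)>5:
    import cv2;d=bot.get_image("wrist");cv2.imwrite("pics/"+sys.argv[5],d["frame"][:,:,::-1])
E
python3 w.py .499 -.0025 .25 -11.1
```

```text
time_s: 1.35
position: [0.4238, -0.1346, 0.2501]
eef_rot: [0.694, -0.694, 0.136, -0.135]
contact_force: [1.1, -0.2, -0.9]
width: 1.0
t 1.35 pos [ 0.4238 -0.1346  0.2501] head -22.09 w 1.0002196757754473 F [ 1.08 -0.23 -0.88] q [ 0.73  0.02 -0.49  1.81  0.01  1.32 -0.15]
turn deg [ -0.06 -10.99  -0.04] shift mm [ 20.    0.3 150.6]
```

```bash
python3 -m handwheel '[[0,-2,0,4,0,30,1],[0,-5,0,8,0,65,1],[0,-7,0,13,0,100,1],[0,-9,0,17,0,130,1],[0,-11,0,20,0,151,1],[0,-11,0,20,0,151,1],[0,-11,0,20,0,151,1]]'
python3 w.py .499 -.0025 .142 -11.1 w1.png
```

```text
time_s: 2.05
position: [0.4989, -0.0022, 0.2499]
eef_rot: [0.704, -0.703, 0.069, -0.068]
contact_force: [-0.5, -1.0, 0.1]
width: 0.999
t 2.05 pos [ 0.4989 -0.0022  0.2499] head -11.07 w 0.9990628976540804 F [-0.48 -1.02  0.05] q [ 0.53  0.16 -0.65  1.68  0.1   1.33 -0.33]
turn deg [-0.05  0.03 -0.08] shift mm [  0.3 107.9  -0.4]
```

View pics/w1.png

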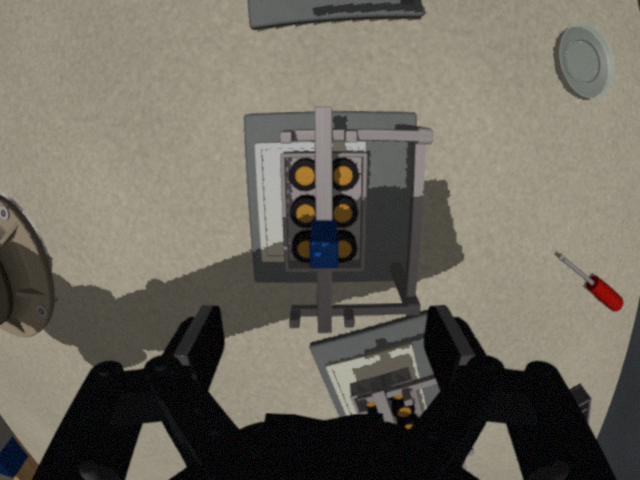

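```bash
python3 - <<'E'
import numpy as np,cv2
T=np.array([[1,.00027,-.00041,.00078],[.00048,-.32393,.94608,-.12355],[.00013,-.94608,-.32393,.08464],[0,0,0,1]])
f,cx,cy=371.65,323.72,235.53
for n,p in dict(top=(0,.087,0),topfar=(0,.087,-.009),topnear=(0,.087,.009),base=(0,.137,.009),barA=(0,.137,.09),barB=(0,.137,-.09)).items():
    c=np.linalg.inv(T)@np.r_[p,1];c=c[:3];th=np.arccos(c[2]/np.linalg.norm(c));d=c[:2]/np.linalg.norm(c[:2])
    print(n,(np.array([cx,cy])+f*th*d).round(1))
a=cv2.imread("pics/w1.png");cv2.imwrite("pics/w1c.png",cv2.resize(a[90:340,260:390],None,fx=2.4,fy=2.4,interpolation=cv2.INTER_CUBIC)); cv2.imwrite("pics/w1d.png",cv2.resize(a[205:285,285:365],None,fx=7,fy=7,interpolation=cv2.INTER_CUBIC))
E
```

```text
top [322.6 255. ]
topfar [322.6 268.5]
topnear [322.6 241.1]
base [322.8 217.9]
barA [322.8 105.3]
barB [322.9 332.4]
```

View pics/w1d.png

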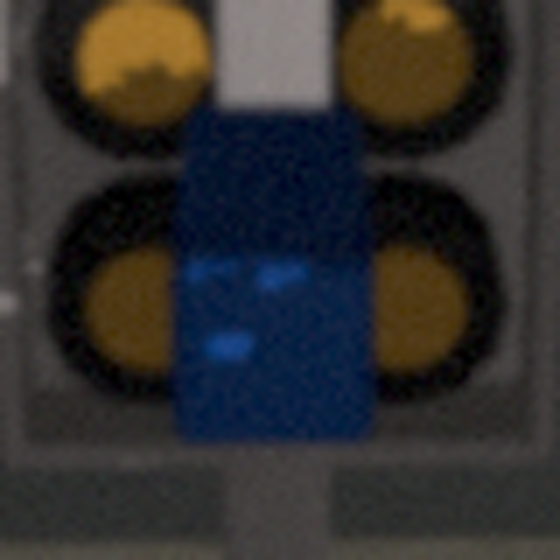

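The wrist view agrees with the estimate: the grip's top face is centred at about (324, 254.5), against (322.6, 255) predicted, so about 1 mm off. I'll descend with slowing rows, then close.

```bash
python3 -m handwheel '[[0,0,0,1,20,0,1],[0,0,0,1,40,0,1],[0,0,0,1,60,0,1],[0,0,0,1,75,0,1],[0,0,0,1,88,0,1],[0,0,0,1,98,0,1],[0,0,0,1,105,0,1],[0,0,0,1,108,0,1],[0,0,0,1,108,0,1],[0,0,0,1,108,0,1]]' 30
python3 w.py .499 -.0025 .142 -11.1 w2.png
```

```text
time_s: 3.1
position: [0.5, -0.0031, 0.1425]
eef_rot: [0.704, -0.704, 0.069, -0.069]
contact_force: [-0.2, 0.4, -0.5]
width: 1.0
t 3.1 pos [ 0.5    -0.0031  0.1425] head -11.16 w 1.0004942382635706 F [-0.16  0.38 -0.5 ] q [ 0.5   0.26 -0.64  1.83  0.17  1.11 -0.4 ]
turn deg [-0.04 -0.06 -0.03] shift mm [-1.1  0.5  0.4]
```

View pics/w2.png

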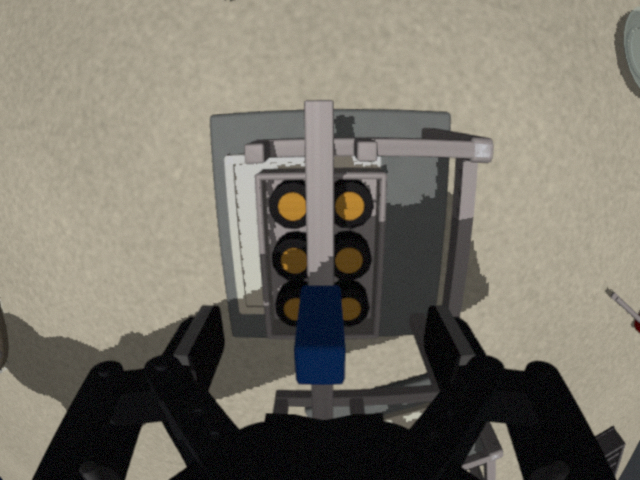

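The grip's top is at about (320,365), between the pads and within a millimetre or two of centre. I'll close the jaws.

```bash
python3 -m handwheel '[[0,0,0,-1,0,0,0.4],[0,0,0,-1,0,0,0],[0,0,0,-1,0,0,-0.3],[0,0,0,-1,0,0,-0.6],[0,0,0,-1,0,0,-1],[0,0,0,-1,0,0,-1],[0,0,0,-1,0,0,-1],[0,0,0,-1,0,0,-1],[0,0,0,-1,0,0,-1]]' 45
python3 w.py .499 -.0025 .142 -11.1
```

```text
time_s: 4.05
position: [0.499, -0.0029, 0.1427]
eef_rot: [0.704, -0.704, 0.069, -0.069]
contact_force: [-3.8, -0.7, 5.4]
width: 0.203
t 4.05 pos [ 0.499  -0.0029  0.1427] head -11.15 w 0.20324292136394945 F [-3.82 -0.65  5.38] q [ 0.5   0.26 -0.64  1.83  0.17  1.1  -0.39]
turn deg [-0.03 -0.05 -0.02] shift mm [-0.   0.7  0.4]
```

The opening is 17.3 mm, so the jaws are on the grip. I'll lift straight up 90 mm.

```bash
python3 -m handwheel '[[0,0,0,0,-2,0,-1],[0,0,0,0,-5,0,-1],[0,0,0,0,-10,0,-1],[0,0,0,0,-17,0,-1],[0,0,0,0,-26,0,-1],[0,0,0,0,-37,0,-1],[0,0,0,0,-49,0,-1],[0,0,0,0,-61,0,-1],[0,0,0,0,-73,0,-1],[0,0,0,0,-83,0,-1],[0,0,0,0,-89,0,-1],[0,0,0,0,-90,0,-1]]'
python3 w.py .545 .262 .232 -6.1 w3.png
```

```text
time_s: 5.25
position: [0.4994, -0.0029, 0.2335]
eef_rot: [0.704, -0.704, 0.068, -0.069]
contact_force: [0.4, -0.5, -2.8]
width: 0.201
t 5.25 pos [ 0.4994 -0.0029  0.2335] head -11.15 w 0.20139951091189762 F [ 0.41 -0.49 -2.84] q [ 0.52  0.17 -0.65  1.71  0.11  1.29 -0.34]
turn deg [-0.03 -5.05  0.05] shift mm [ -6.4   1.7 268.7]
```

View pics/w3.png

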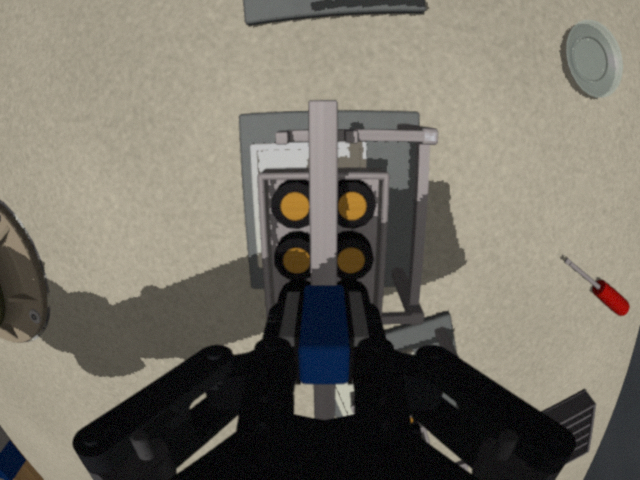

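The basket is held level, with the bar vertical at x≈323. I'll carry it across smoothly, 15 mm higher.

```bash
python3 -m handwheel '[[0,0,0,0,-4,2,-1],[0,0,0,0,-9,8,-1],[0,-1,0,-1,-13,18,-1],[0,-1,0,-1,-15,32,-1],[0,-1,0,-2,-15,50,-1],[0,-2,0,-2,-15,70,-1],[0,-2,0,-3,-15,91,-1],[0,-2,0,-3,-15,112,-1],[0,-2,0,-4,-15,132,-1],[0,-3,0,-4,-15,150,-1],[0,-3,0,-5,-15,165,-1],[0,-3,0,-5,-15,176,-1]]'
python3 w.py .545 .262 .247 -6.1
```

```text
time_s: 6.5
position: [0.5279, 0.1731, 0.2483]
eef_rot: [0.706, -0.705, 0.049, -0.049]
contact_force: [-0.0, 0.5, -3.6]
width: 0.203
t 6.5 pos [0.5279 0.1731 0.2483] head -7.99 w 0.20286656688803267 F [-0.02  0.52 -3.58] q [ 0.22  0.32 -0.75  1.54  0.22  1.37 -0.68]
turn deg [-0.08 -1.89 -0.01] shift mm [ 4.6  1.4 90.4]
```

```bash
python3 -m handwheel '[[0,0,0,0,0,8,-1],[0,-0.5,0,1,0,20,-1],[0,-1,0,2,0,34,-1],[0,-1.5,0,3,0,50,-1],[0,-2,0,4,0,65,-1],[0,-2,0,5,0,77,-1],[0,-2,0,5,0,86,-1],[0,-2,0,5,0,90,-1],[0,-2,0,5,0,90,-1],[0,-2,0,5,0,90,-1]]'
python3 w.py .545 .262 .247 -6.1 w4.png
python3 - <<'E'
from bench import bot
import cv2
for n in("scene","side"):
    d=bot.get_image(n);cv2.imwrite(f"pics/{n}4.png",d["frame"][:,:,::-1])
E
```

```text
time_s: 7.5
position: [0.5455, 0.2609, 0.2484]
eef_rot: [0.706, -0.706, 0.037, -0.037]
contact_force: [0.7, 0.2, -3.0]
width: 0.205
t 7.5 pos [0.5455 0.2609 0.2484] head -6.03 w 0.20474287383729164 F [ 0.69  0.17 -3.03] q [ 0.04  0.44 -0.76  1.41  0.3   1.41 -0.82]
turn deg [-0.05  0.07 -0.  ] shift mm [-0.6  1.4  1. ]
```

View pics/w4.png

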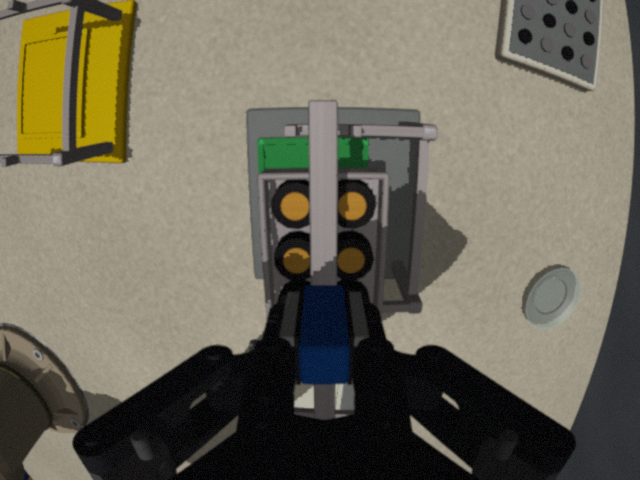

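View pics/side4.png

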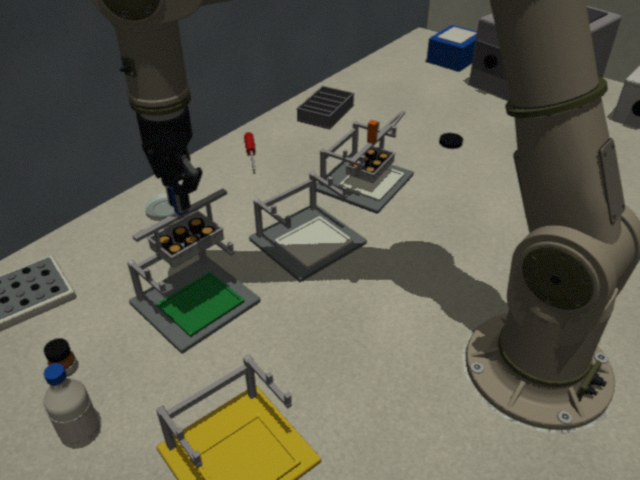

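The wrist view shows the far arm at y≈131, with the left stop at about (290,131) and the near arm at about (400,303). I'll check the stops closely against the prediction before lowering.

```bash
python3 - <<'E'
import numpy as np,cv2
T=np.array([[1,.00027,-.00041,.00078],[.00048,-.32393,.94608,-.12355],[.00013,-.94608,-.32393,.08464],[0,0,0,1]])
f,cx,cy=371.65,323.72,235.53
def pr(p):
    c=np.linalg.inv(T)@np.r_[p,1];c=c[:3];th=np.arccos(c[2]/np.linalg.norm(c));d=c[:2]/np.linalg.norm(c[:2]);return np.array([cx,cy])+f*th*d
# if the TCP is exactly over the seat:
z=.2484
for n,p in dict(stopL=(-.022,z-.123,.072),stopR=(.022,z-.123,.072),post=(.078,z-.105,.072),post2=(.078,z-.105,-.072)).items():
    print(n,pr(p).round(1),"px/mm",((pr(np.array(p)+[.001,0,0])-pr(p))[0]).round(2),((pr(np.array(p)+[0,0,.001])-pr(p))[1]).round(2))
a=cv2.imread("pics/w4.png");cv2.imwrite("pics/w4c.png",cv2.resize(a[95:165,270:450],None,fx=4.4,fy=4.4,interpolation=cv2.INTER_CUBIC));cv2.imwrite("pics/w4d.png",cv2.resize(a[270:330,370:450],None,fx=6,fy=6,interpolation=cv2.INTER_CUBIC))
E
```

```text
stopL [289.6 132.1] px/mm 1.5 -1.48
stopR [355.9 132. ] px/mm 1.5 -1.49
post [429.8 133.4] px/mm 1.3 -1.35
post2 [415.3 308.7] px/mm 1.14 -1.02
```

View pics/w4c.png

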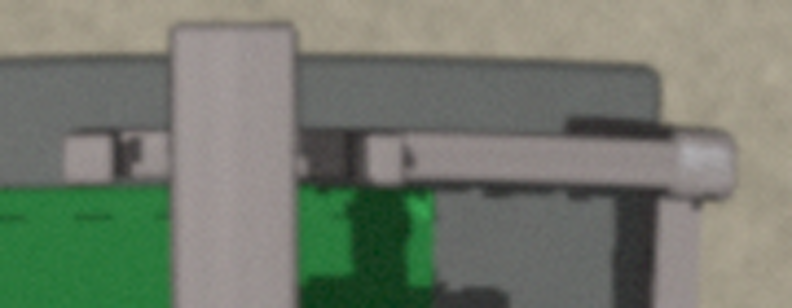

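View pics/w4d.png

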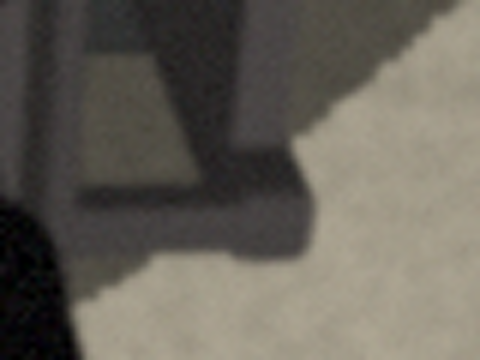

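The stops and post are within about 1 mm of prediction (left (290,130.7), right (357.7,130.7), post (430.2,131.4)). I'll apply +1 mm in tool x and z, then lower in two stages.

```bash
python3 -m handwheel '[[0,0,0,1,5,1,-1],[0,0,0,1,15,1,-1],[0,0,0,1,28,1,-1],[0,0,0,1,42,1,-1],[0,0,0,1,55,1,-1],[0,0,0,1,67,1,-1],[0,0,0,1,78,1,-1],[0,0,0,1,86,1,-1],[0,0,0,1,92,1,-1],[0,0,0,1,95,1,-1],[0,0,0,1,96,1,-1],[0,0,0,1,96,1,-1]]'
python3 w.py .5458 .262 .1427 -6.1 w5.png
```

```text
time_s: 8.85
position: [0.5469, 0.2618, 0.1528]
eef_rot: [0.707, -0.706, 0.037, -0.038]
contact_force: [0.8, -0.4, -3.5]
width: 0.203
t 8.85 pos [0.5469 0.2618 0.1528] head -6.06 w 0.20300990670596972 F [ 0.84 -0.36 -3.5 ] q [ 0.03  0.51 -0.73  1.53  0.35  1.23 -0.86]
turn deg [-0.07  0.04  0.04] shift mm [-1.1 10.1  0.1]
```

View pics/w5.png

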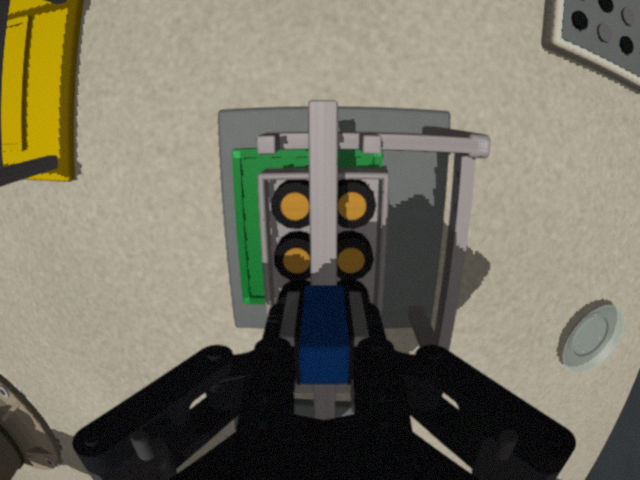

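The bar is at x≈323, midway between the stops at x≈266 and 372 (midpoint 319), so about 1.5 mm off. I'll correct -1 mm and settle it slowly.

```bash
python3 -m handwheel '[[0,0,0,-1,1,0,-1],[0,0,0,-1,3,0,-1],[0,0,0,-1,5,0,-1],[0,0,0,-1,6,0,-1],[0,0,0,-1,7,0,-1],[0,0,0,-1,8,0,-1],[0,0,0,-1,9,0,-1],[0,0,0,-1,10,0,-1],[0,0,0,-1,10,0,-1]]'
python3 w.py .5458 .262 .1427 -6.1 w6.png
```

```text
time_s: 9.8
position: [0.546, 0.262, 0.1429]
eef_rot: [0.707, -0.706, 0.037, -0.038]
contact_force: [0.8, 0.5, -3.5]
width: 0.205
t 9.8 pos [0.546  0.262  0.1429] head -6.06 w 0.20482385253134078 F [ 0.81  0.49 -3.51] q [ 0.03  0.51 -0.73  1.55  0.36  1.21 -0.86]
turn deg [-0.08  0.04  0.05] shift mm [-0.2  0.2  0. ]
```

View pics/w6.png

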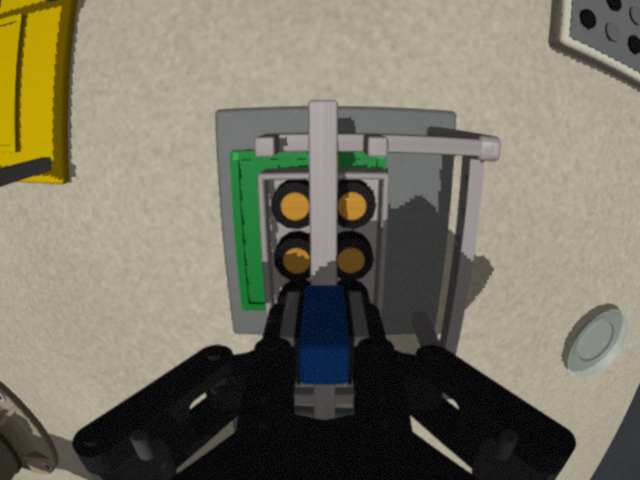

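It's centred between the stops, but the weight is still on the gripper (-3.5 N). I'll ease down a little more.

```bash
python3 -m handwheel '[[0,0,0,0,0.5,0,-1],[0,0,0,0,1,0,-1],[0,0,0,0,1.5,0,-1],[0,0,0,0,1.5,0,-1],[0,0,0,0,1.5,0,-1]]'; python3 -m handwheel '[[0,0,0,0,0.5,0,-1],[0,0,0,0,1,0,-1],[0,0,0,0,1,0,-1],[0,0,0,0,1,0,-1]]'
```

```text
time_s: 10.35
position: [0.546, 0.262, 0.1427]
eef_rot: [0.707, -0.706, 0.037, -0.038]
contact_force: [-3.8, -3.7, 6.9]
width: 0.2
time_s: 10.75
position: [0.5461, 0.2621, 0.1427]
eef_rot: [0.707, -0.706, 0.037, -0.038]
contact_force: [-4.0, -3.1, 7.7]
width: 0.209
```

It's seated: the force reversed to +7 N and the height stopped at 0.1427, the same as at pick-up. I'll open slowly and then rise.

```bash
python3 -m handwheel '[[0,0,0,0,0,0,-0.5],[0,0,0,0,0,0,-0.4],[0,0,0,0,0,0,-0.3],[0,0,0,0,0,0,0],[0,0,0,0,0,0,0.4],[0,0,0,0,0,0,0.8],[0,0,0,0,0,0,1],[0,0,0,0,0,0,1],[0,0,0,0,0,0,1]]' 20
python3 w.py .5458 .262 .1427 -6.1 w7.png
```

```text
time_s: 11.65
position: [0.5461, 0.2621, 0.1427]
eef_rot: [0.707, -0.706, 0.037, -0.038]
contact_force: [-0.6, -0.1, 0.5]
width: 1.002
t 11.65 pos [0.5461 0.2621 0.1427] head -6.07 w 1.0018144091101169 F [-0.61 -0.11  0.48] q [ 0.03  0.51 -0.73  1.55  0.36  1.21 -0.86]
turn deg [-0.07  0.03  0.15] shift mm [-0.3  0.  -0.2]
```

View pics/w7.png

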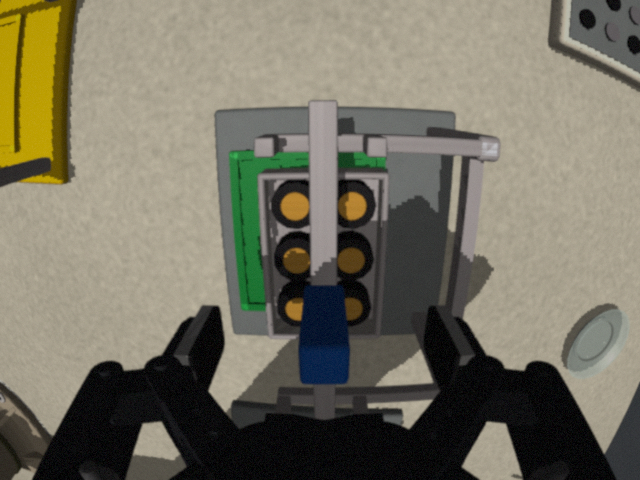

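The jaws are clear on both sides and the basket hasn't moved. I'll rise and check.

```bash
python3 -m handwheel '[[0,0,0,0,-8,0,1],[0,0,0,0,-20,0,1],[0,0,0,0,-35,0,1],[0,0,0,0,-55,0,1],[0,0,0,0,-75,0,1],[0,0,0,0,-95,0,1],[0,0,0,0,-112,0,1],[0,0,0,0,-120,0,1],[0,0,0,0,-120,0,1]]'
python3 - <<'E'
from bench import bot
import cv2,numpy as np
c=[]
for n,s in(("scene",np.s_[170:470,180:480]),("side",np.s_[100:360,110:420])):
    d=bot.get_image(n);c.append(cv2.resize(d["frame"][:,:,::-1][s],(400,400)))
    cv2.imwrite(f"pics/{n}8.png",d["frame"][:,:,::-1])
cv2.imwrite("pics/c8.png",np.hstack(c))
E
```

```text
time_s: 12.6
position: [0.5463, 0.2625, 0.2648]
eef_rot: [0.707, -0.705, 0.035, -0.039]
contact_force: [-0.1, -0.3, 0.8]
width: 0.998
```

View pics/c8.png

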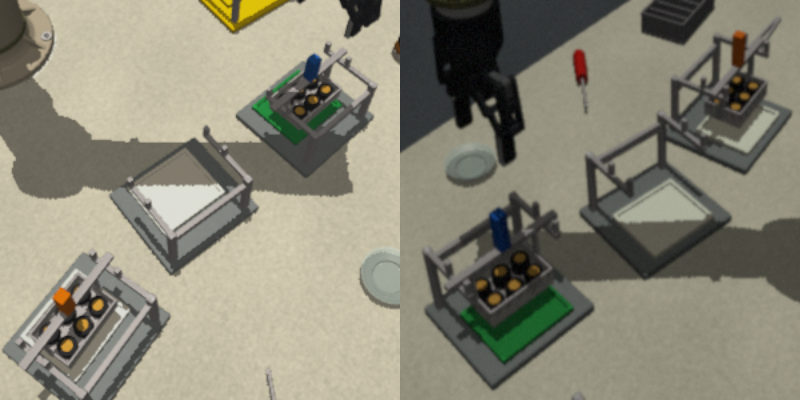

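Both views show the blue basket hanging level on both green-stand arms between the stops. The orange basket is unmoved and the gripper is clear above. I'll hand it in.

```bash
python3 -c "
from bench import bot
print(bot.hand_in())"
```

```text
the job is handed in; nothing more can be done
None
```

I lifted the blue-grip basket off its hooks, carried it level and hung it on both arms of the green-tray stand. I then opened the jaws, rose clear and handed the job in. The clock read 12.6 s after the last move.

**Seating:** contact force turned upward to about 7 N, and the tool stopped at 0.1427 m, the same height as at pick-up. The tool was within about 1 mm of the measured seat point and 0.1° of its heading when I let go.

**Final views:** the pictures show the bar between the stops on both arms, the orange basket where it was, and the gripper clear above. I judged these last points by eye rather than re-measuring them.

**Disagreements:** the scene and side cameras differed by up to 4 mm in x, so I averaged them. The wrist camera then agreed to about 1–1.5 mm. No check failed, and the hand-in gave no verdict.

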